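Load a sensor cartridge into the tilted feed rail

ROBOT

A 6-joint arm with a two-finger parallel gripper is mounted at the origin on a cart in front of the work surface, level with it; the furniture and walls round the work are solid. World frame = base frame: x ahead of the robot, y to its left, z up, the work surface at z = 0. Lengths are in m, angles in rad, forces in N, time in s.
With the tool pointing down it reaches from about 0.375 to 0.9 m from the base axis. Payload 3.1 kg.
Tool frame: the origin (TCP) lies at the very end of the fingers, on their centre line; the grasp point (between the pads) lies 19 mm behind it (manip.pinch_z is the distance from the TCP to the grasp point, in m); z points along the fingers, y is the direction in which the jaws open and shut (so a half turn about z gives the same grasp; the last joint's range is limited). The gripper opens to 85 mm and grips with 20 to 120 N. Pads are 22 mm wide; open, the fingers measure 114 mm over their backs; the gripper's body (76 mm by 85 mm) begins 54 mm behind the grasp point. The pads swing forward as they close: fully open they stand 13 mm farther back than shut.
Start: joints at [1.149, 0.527, 1.433, -0, 1.181, -0.178], TCP at [0.15, 0.607, 0.231] pointing down, gripper open.
Joint ranges: [-3.08, 3.08], [-0.75, 2.2], [0.22, 2.44], [-1.43, 4.57], [0, 2.65], [-2.85, 2.85]. Speed limits (rad/s): [2.79, 2.79, 3.14, 3.14, 3.14, 3.14].

INTERFACE

Orientations are given as a unit quaternion [x, y, z, w].
In Python, from station import manip, viewer, ticket gives the robot as it stands. The module is installed in compiled form; this text tells all that it offers.
- The arm moves only by the shell command python3 -m handwheel 'ROWS' [FORCE]. ROWS is JSON, a list of rows, each a list of 5 numbers: the shift along the world's x, y, z in cm, then the turn about the world's z in rad, then the closure in counts, from 0 (fully open) to 255 (shut). A call has 1 to 12 rows; each row is the pose to reach, as a shift and turn from the pose commanded when the call began; what a row does not reach only later rows make up. A row lasts 1/10 s, in which the tool goes at most 50 mm and 8.59 degrees, less where a joint would pass 70% of its speed; a pose out of reach is approached as far as the arm can. A call with a gripper value outside its range is refused whole. The fingers move at their own pace and stop on an object; FORCE is the grip in N (left out, the last holds). Time passes only in rows, so rows that repeat a pose let the fingers close. It gives the time, the measured TCP pose, the force and the opening at its end, in the units of the state.
- manip.read_state(): the state, without advancing time (a new reading comes with each control period).
- viewer.grab_frame(name): name is "side" or "top" or "wrist"; returns (picture, depth): 400x640x3 uint8, red, green, blue; 400x640 float32, m along the optical axis (not along the pixel's ray), 0 where there is no reading.
- viewer.camera_params(name): a dict with "camera_matrix" (3x3 intrinsics, pixels), "world_from_camera" (4x4, takes a point from camera to world coordinates); the wrist camera has in their place "tool_from_camera" (4x4, takes a point from camera to tool coordinates, whose origin is the TCP and whose axes are the flange's). Camera axes: x right, y down, z forward; pixel columns grow to the right and rows downward; lengths in m; the calibration is good to about 2 mm. A picture is of the moment at which its call begins: read the wrist's pose just before it. camera_params takes no time and is no camera call.
- ticket.close_job(): hands the job in, once; it reports no verdict.
The state is a dict: "t": time; "qpos": joint angles; "joint_vel": joint speeds; "joint_efforts": joint torques, N m; "tool_pos": TCP position; "tcp_rot": TCP orientation; "contact_force": force on the tool from outside, world axes, zero at the start; "ft_torque": the same for the moment, N m; "gripper_width": opening from 0.0 (shut) to 1.0 (fully open).
Only numpy, scipy, OpenCV 4.12 (cv2) and the standard library are available. Lean on these libraries where they do the work, as an engineer would, in place of code of your own. Each camera call takes 0.05 s, during which the arm holds its last target.

TASK

Load the loose narrow sensor cartridge into the tilted feed rail: set it in the open loading bay at the rail's high end with its tapered nose pointing downhill, like the cartridge already in there, and let it slide down until it lies against that one. Leave the broad cartridge, which does not fit the rail, where it lies.

Things in the scene. Friction and masses are not known exactly. Their poses are not given: they have to be found in the camera images.
- narrow_cartridge_centre (a point): Loose narrow cartridge: white body 60x36 mm, 16 high, with an upright grey grip fin on top (34 long in x, 12 thick in y, from 16 to 40 mm above the underside, its middle at x = -3 mm). One end, the nose, tapers to 20 mm wide and has brass contacts on top. Point: middle of length and width, 20 mm above the underside. x axis to the nose, y across, z up. About 60 g. Start: lying flat on the worktop.
- narrow_cartridge_nose (a point): Tip of the narrow cartridge's tapered nose: 30 mm ahead (x) of its middle, 8 mm above its underside. Axes as the cartridge's.
- rail_bay (a point): Middle of the open loading bay's floor, high end of the fixed aluminium rail on its grey stand, 105 mm over the worktop. x uphill, y across, z square to the floor (20 deg off vertical); low end nearest the robot. Bay 58 mm wide, side walls 14 high; end wall 12 high at x = +40 mm; from x = -35 to -65 it narrows to the 40 mm guide. Slippery: what is released here slides down by its own weight.
- rail_seat (a point): Where the middle of the new cartridge's underside comes to lie in the guide, 115 mm downhill (-x) of the bay point; same axes. The guide begins 65 mm downhill of the bay point: walls and roof 23 mm high, a 20 mm wide slot along the roof for the fin. The cartridge already loaded (fixed, same as the narrow one, nose downhill) lies just below this place.
- broad_cartridge_centre (a point): Broad cartridge, not to be loaded: same look, length, heights and fin as the narrow one, but 58 mm wide (nose 42 mm). Point and axes as for the narrow one. Lies flat on the worktop, loose.
Things that resemble listed ones, but are neither listed nor needed, are in the scene too. Leave any brown, green or turquoise look-alike of the part that bears narrow_cartridge_centre alone.

How it is judged:
At the end, for the whole second after the job is handed in: The narrow cartridge lies in the rail's guide within 12 mm of its place against the loaded cartridge (10 mm sideways, 8 mm in height), nose downhill, and the broad cartridge was never moved by more than 30 mm (x of narrow_cartridge_centre in the frame of rail_seat between -0.012 and 0.012 m and y of narrow_cartridge_centre in the frame of rail_seat between -0.01 and 0.01 m and z of narrow_cartridge_centre in the frame of rail_seat between 0.012 and 0.028 m and x of narrow_cartridge_nose in the frame of rail_seat below -0.016 m); the robot touches nothing.
It fails at once if the broad cartridge is moved by more than 30 mm (distance of broad_cartridge_centre from where it was at the start of the episode above 0.03 m).
It also fails if it takes over 42 s, if anything falls off the work surface, if the arm or the gripper's body presses on something with over 40 N, if the wrist force passes 120 N, or if a joint passes its speed limit or range.

## Working session

There is one attempt and no reset: what is moved stays moved. The work goes in short steps, Python scripts to look and compute and a shell command to move; the robot and the scene stay as the last step left them, time stands still between calls to the robot, and variables do not carry over. Pictures are saved under pics/ and viewed, and the job is handed in when it is done.

```bash
mkdir -p pics; cat > h.py <<'E'
import numpy as np, cv2
from station import manip, viewer, ticket
def grab(n):
    p,d=viewer.grab_frame(n); c=viewer.camera_params(n)
    np.savez(f'pics/{n}.npz',p=p,d=d,K=c['camera_matrix'],T=c.get('world_from_camera',np.eye(4)))
    cv2.imwrite(f'pics/{n}_raw.png',p[:,:,::-1]); return p,d
def load(n): return np.load(f'pics/{n}.npz')
def pt(z,u,v,d=None):
    K=z['K'];d=z['d'][int(v),int(u)] if d is None else d
    return (z['T']@np.array([(u-K[0,2])/K[0,0]*d,(v-K[1,2])/K[1,1]*d,d,1]))[:3]
def crop(n,u0,v0,u1,v1,f,out):
    p=load(n)['p'][v0:v1,u0:u1,::-1]; cv2.imwrite(out,cv2.resize(p,None,fx=f,fy=f,interpolation=cv2.INTER_CUBIC))
E
python3 - <<'E'
from h import *
print(manip.read_state()); grab('top');grab('side')
E
```

```text
{'t': 0.0, 'qpos': array([ 1.14949915e+00,  5.28467349e-01,  1.43391425e+00,  3.47039403e-05,
        1.18139131e+00, -1.78510389e-01]), 'joint_vel': array([ 2.31646603e-04,  2.35744711e-04, -7.58349624e-05, -9.83702003e-05,
       -5.15866120e-04,  1.84167749e-03]), 'joint_efforts': array([ 7.23050307e-04, -4.42343330e+01, -1.78036165e+01, -4.00362001e-05,
        8.22141417e-03, -5.28666604e-06]), 'tool_pos': array([0.14992512, 0.60601146, 0.23032909]), 'tcp_rot': array([ 1.21101947e-01,  9.92639476e-01, -1.03673058e-03, -3.37384444e-04]), 'contact_force': array([-0.25523814, -0.90498511, -0.10135861]), 'ft_torque': array([ 0.01483343, -0.01198238, -0.01157597]), 'gripper_width': 0.9975155680432344}
```

View pics/top_raw.png

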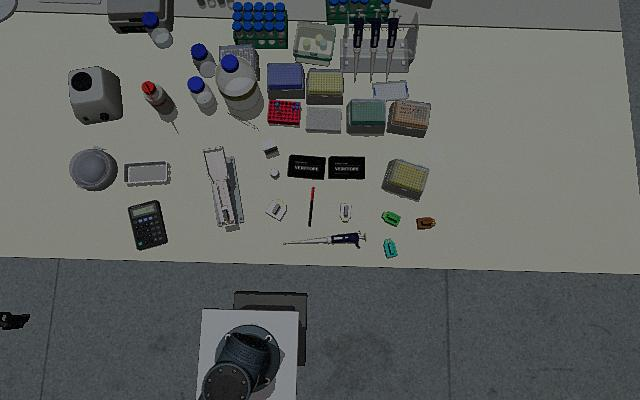

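View pics/side_raw.png

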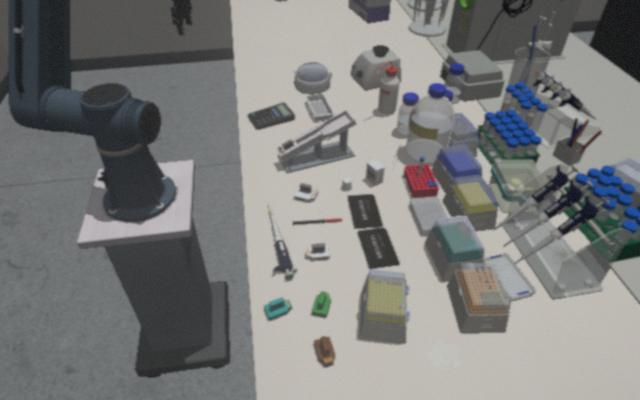

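```bash
python3 - <<'E'
from h import *
crop('top',190,140,370,260,4.4,'pics/t1.png')
crop('side',240,100,400,270,3.5,'pics/s1.png')
z=load('top')
for n,u,v in [('whiteL',276,209),('whiteR',345,212),('railhi',216,160),('raillo',230,215),('base',245,355),('table',300,195)]:
    print(n,pt(z,u,v).round(4),z['d'][v,u])
E
```

```text
whiteL [ 0.4811 -0.0752  0.0345] 1.36794
whiteR [ 0.4775 -0.3061  0.038 ] 1.3661202
railhi [0.6254 0.1196 0.1037] 1.3225416
raillo [0.4523 0.0704 0.0666] 1.3298845
base [ 0.0736 -0.0423  0.3278] 1.0089211
table [ 0.5386 -0.1523 -0.0068] 1.4192256
```

View pics/t1.png

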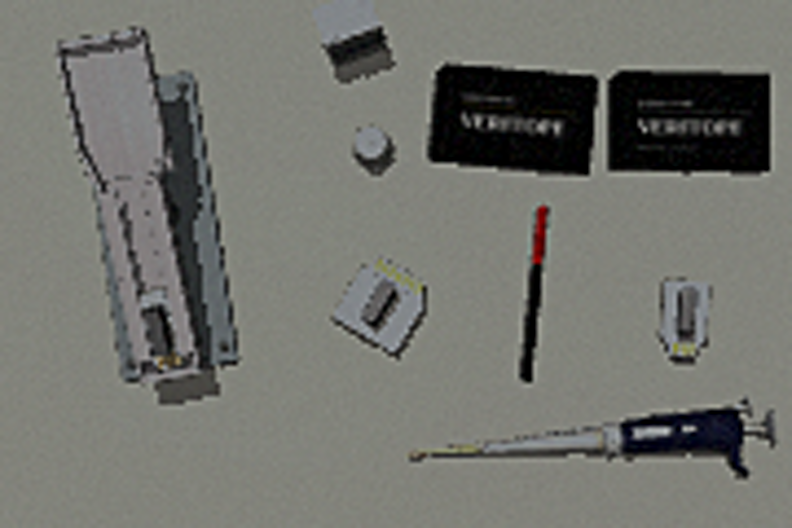

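View pics/s1.png

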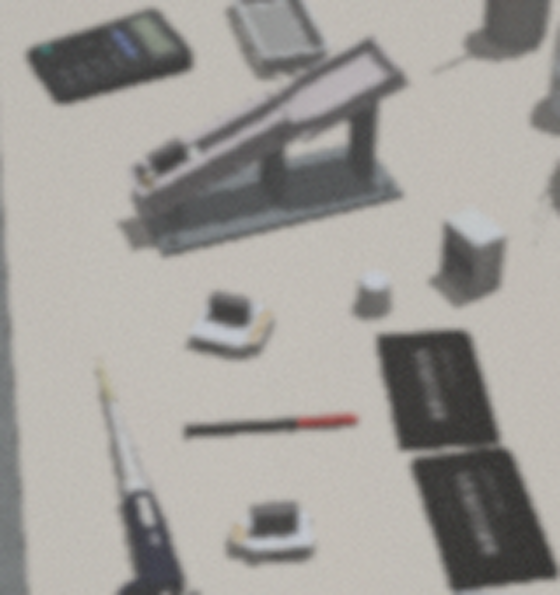

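```bash
python3 - <<'E'
from h import *
c=viewer.camera_params('wrist');print(c['camera_matrix'],c['tool_from_camera'].round(3))
z=load('top');print(z['K'],z['T'].round(3))
d=z['d'];K=z['K'];v,u=np.mgrid[0:400,0:640]
P=np.stack([(u-K[0,2])/K[0,0]*d,(v-K[1,2])/K[1,1]*d,d,d*0+1],-1)@z['T'].T
def reg(u0,v0,u1,v1,lo,hi):
    Q=P[v0:v1,u0:u1,:3].reshape(-1,3);Q=Q[(Q[:,2]>lo)&(Q[:,2]<hi)];return Q
t=reg(290,185,340,230,-.05,.05);print('table',np.median(t,0))
for n,b in [('R',(333,198,360,228)),('L',(262,194,294,226))]:
    Q=reg(*b,.006,.08)[:,:2].astype(np.float32);print(n,len(Q),cv2.minAreaRect(Q))
    Q=reg(*b,.026,.08)[:,:2].astype(np.float32);print(n,'fin',len(Q),cv2.minAreaRect(Q),Q.mean(0))
E
```

```text
[[277.05967986   0.         319.25124779]
 [  0.         277.05967986 200.44403856]
 [  0.           0.           1.        ]] [[ 0.    -0.95  -0.313  0.08 ]
 [ 1.     0.    -0.    -0.   ]
 [ 0.    -0.313  0.95  -0.144]
 [ 0.     0.     0.     1.   ]]
[[408.71776031   0.         317.59329771]
 [  0.         408.71776031 197.47958073]
 [  0.           0.           1.        ]] [[ 0.028 -0.985  0.171  0.289]
 [-0.999 -0.03  -0.01  -0.2  ]
 [ 0.015 -0.171 -0.985  1.391]
 [ 0.     0.     0.     1.   ]]
table [ 0.49741423 -0.20383618 -0.00079726]
R 183 ((0.4704756438732147, -0.31714731454849243), (0.07161112874746323, 0.09508554637432098), 72.25422668457031)
R fin 40 ((0.4830414354801178, -0.30800536274909973), (0.03209884092211723, 0.010893150232732296), 0.6657854914665222) [ 0.48249736 -0.30764428]
L 297 ((0.47344616055488586, -0.07832129299640656), (0.07865659892559052, 0.10568925738334656), 52.677242279052734)
L fin 43 ((0.4818190634250641, -0.076105035841465), (0.017497582361102104, 0.03294605761766434), 61.51454162597656) [ 0.48252586 -0.07425399]
```

```bash
python3 -m handwheel '[[0,0,8,0,0],[0,0,8,0,0],[42,-50,8,0,0],[42,-50,8,0,0],[42,-50,8,0,0],[42,-50,8,0,0],[42,-50,8,0,0],[42,-50,8,0,0],[42,-50,8,0,0],[42,-50,8,0,0],[42,-50,8,0,0],[42,-50,8,0,0]]'
python3 -m handwheel '[[12,-13,0,0,0],[12,-13,0,0,0],[12,-13,0,0,0],[12,-13,0,0,0],[12,-13,0,0,0],[12,-13,0,0,0]]'
```

```text
t: 1.3
tool_pos: [0.4725, 0.222, 0.3111]
tcp_rot: [0.121, 0.993, -0.0, -0.0]
contact_force: [0.6, 0.6, 0.4]
gripper_width: 1.001
t: 1.9
tool_pos: [0.5914, 0.0934, 0.3104]
tcp_rot: [0.122, 0.993, 0.0, -0.001]
contact_force: [-0.5, 0.9, 0.1]
gripper_width: 1.0
```

```bash
cat >> h.py <<'E'
from scipy.spatial.transform import Rotation as R
def wgrab(n):
    s=manip.read_state(); T=np.eye(4);T[:3,:3]=R.from_quat(s['tcp_rot']).as_matrix();T[:3,3]=s['tool_pos']
    p,d=viewer.grab_frame('wrist');c=viewer.camera_params('wrist')
    np.savez(f'pics/{n}.npz',p=p,d=d,K=c['camera_matrix'],T=T@c['tool_from_camera'])
    cv2.imwrite(f'pics/{n}_raw.png',p[:,:,::-1])
E
python3 - <<'E'
from h import *
wgrab('w1')
E
```

```text
(no output)
```

View pics/w1_raw.png

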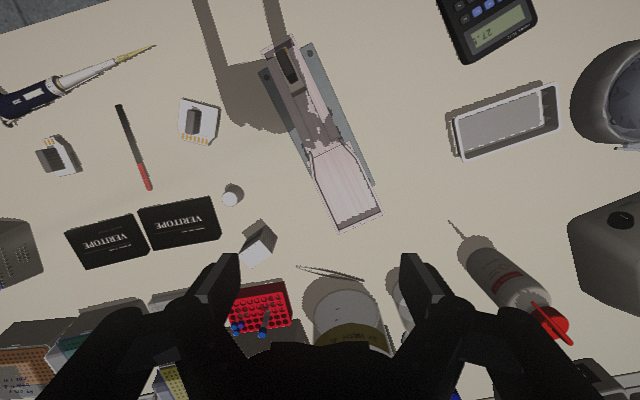

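```bash
python3 - <<'E'
from h import *
crop('w1',250,20,410,250,2.6,'pics/c1.png'); crop('w1',20,90,230,190,3.8,'pics/c2.png')
E
```

```text
(no output)
```

View pics/c1.png

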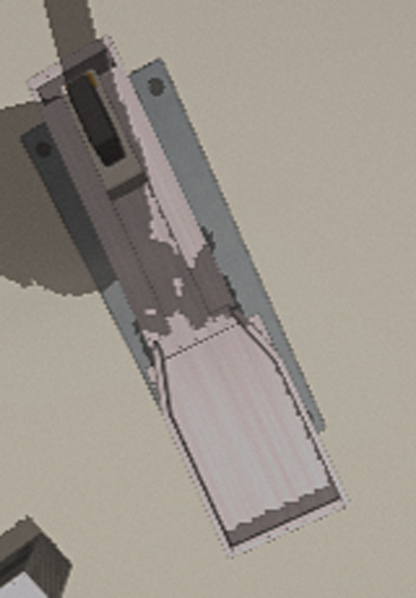

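View pics/c2.png

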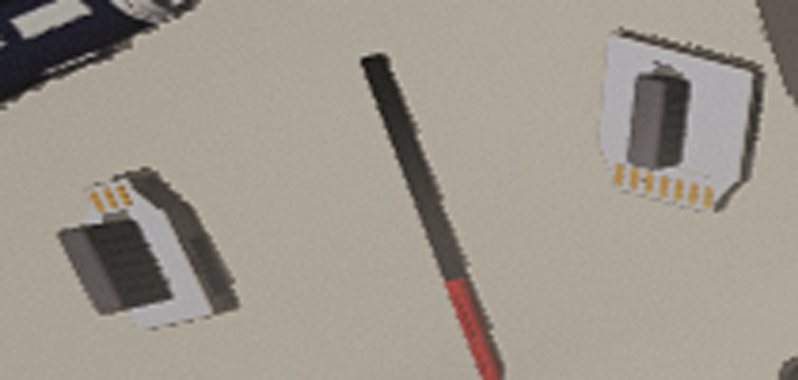

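```bash
python3 - <<'E'
from h import *
z=load('w1')
for n,c in [('hiL',(232,551)),('hiR',(343,503)),('hiLin',(231,543)),('hiRin',(336,488)),('shL',(233,528)),('nL',(168,357)),('nR',(238,322)),('fl1',(190,380)),('fl2',(250,345)),('fl3',(240,510)),('fl4',(315,480)),('mid',(250,430)),('lowL',(33,88)),('lowR',(110,45))]:
    u,v=250+c[0]/2.6,20+c[1]/2.6; print(n,int(u),int(v),pt(z,u,v).round(4))
# floor plane
m=np.zeros((400,640),np.uint8)
poly=np.array([[185,375],[240,340],[312,470],[240,505]])/2.6+[250,20]
cv2.fillPoly(m,[poly.astype(int)],1)
Q=np.array([pt(z,u,v) for v,u in zip(*np.nonzero(m)) if z['d'][v,u]>0])
c=Q.mean(0);U,S,V=np.linalg.svd(Q-c);n=V[2]*np.sign(V[2][2]);print('plane',c,n,np.degrees(np.arccos(n[2])),S/np.sqrt(len(Q)))
h=-n*[1,1,0]; print('uphill az deg',np.degrees(np.arctan2(h[1],h[0])))
tb=np.array([pt(z,u,v) for v in range(180,230,5) for u in range(400,440,5)]);print('table',np.median(tb,0))
E
```

```text
hiL 339 231 [0.6627 0.1014 0.132 ]
hiR 381 213 [0.6513 0.1585 0.1316]
hiLin 338 228 [0.6616 0.1017 0.1251]
hiRin 379 207 [0.6429 0.1565 0.1318]
shL 339 223 [0.6567 0.1042 0.1187]
nL 314 157 [0.5703 0.0919 0.0858]
nR 341 143 [0.5608 0.1302 0.0927]
fl1 323 166 [0.5833 0.1002 0.0925]
fl2 346 152 [0.5737 0.1337 0.0905]
fl3 342 216 [0.6504 0.1097 0.1129]
fl4 371 204 [0.6428 0.1494 0.1154]
mid 346 185 [0.6134 0.1239 0.1029]
lowL 262 53 [0.4299 0.0585 0.0585]
lowR 292 37 [0.4207 0.1004 0.0571]
plane [0.60970089 0.12226642 0.10222697] [-0.33558787 -0.07151582  0.9392903 ] 20.067288635503164 [0.02152953 0.01096847 0.00076097]
uphill az deg 12.030121106969915
table [0.70207182 0.2399332  0.00115424]
```

```bash
python3 -m handwheel '[[-11,-40,-9,0.25,0],[-11,-40,-9,0.25,0],[-11,-40,-9,0.25,0],[-11,-40,-9,0.25,0],[-11,-40,-9,0.25,0],[-11,-40,-9,0.25,0],[-11,-40,-9,0.25,0],[-11,-40,-9,0.25,0],[-11,-40,-9,0.25,0],[-11,-40,-9,0.25,0],[-11,-40,-9,0.25,0],[-11,-40,-9,0.25,0]]'
python3 - <<'E'
from h import *
wgrab('w2'); crop('w2',200,20,460,260,3,'pics/c3.png')
E
```

```text
t: 3.15
tool_pos: [0.4822, -0.304, 0.2217]
tcp_rot: [-0.005, 1.0, 0.0, 0.0]
contact_force: [-0.6, -0.1, 0.3]
gripper_width: 0.999
```

View pics/w2_raw.png

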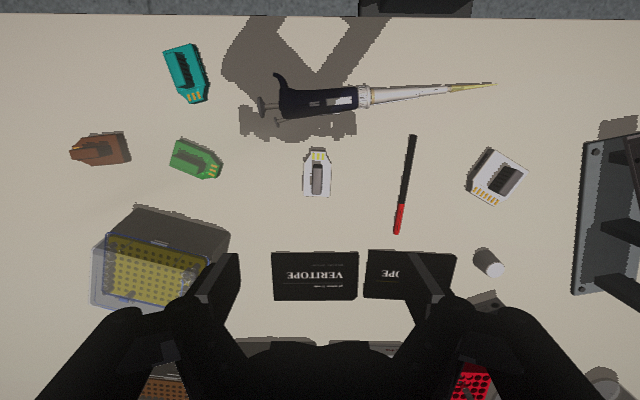

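View pics/c3.png

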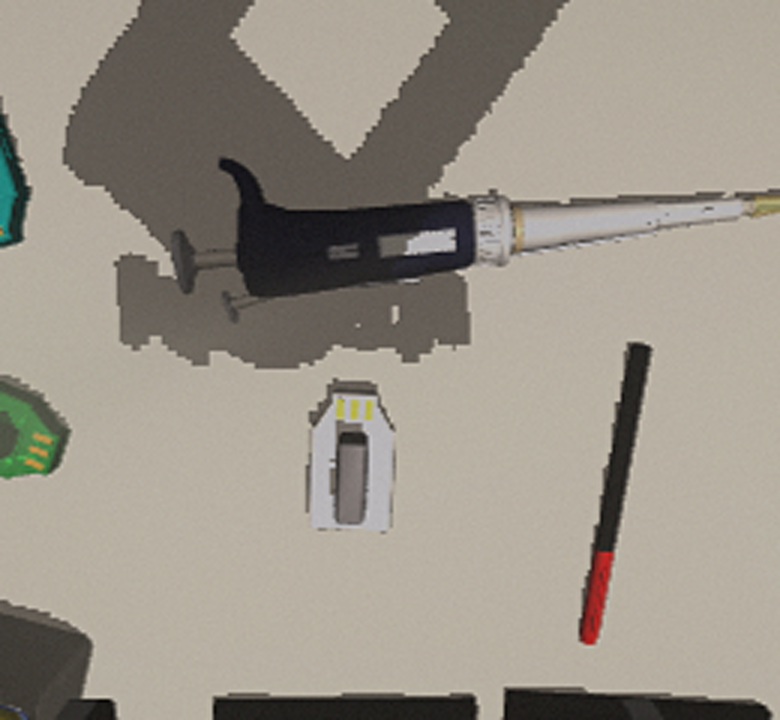

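```bash
python3 - <<'E'
from h import *
z=load('w2');K,T=z['K'],z['T']
def atz(c,h):
    u,v=200+c[0]/3,20+c[1]/3
    r=T[:3,:3]@np.array([(u-K[0,2])/K[0,0],(v-K[1,2])/K[1,1],1]);return T[:3,3]+r*(h-T[2,3])/r[2]
a,b=atz((310,528),.016),atz((391,532),.016)
print('rear',a,b,(a+b)/2,np.linalg.norm(a-b))
n1,n2=atz((338,392),.016),atz((378,395),.016);print('nose',n1,n2,(n1+n2)/2,np.linalg.norm(n1-n2))
f=[atz(c,.040) for c in [(334,522),(363,524),(340,444),(368,446)]];print('fin',np.round(f,4),np.mean(f,0))
ax=(n1+n2)/2-(a+b)/2;print(ax,np.degrees(np.arctan2(ax[1],ax[0])),'centre',((n1+n2)/2+(a+b)/2)/2)
print('table',np.median([pt(z,u,v)[2] for u in range(340,380,5) for v in range(150,240,5)]))
Q=np.array([pt(z,u,v) for u in range(295,340) for v in range(145,202)]);Q=Q[Q[:,2]>.030];print(len(Q),Q.mean(0),np.median(Q[:,2]),cv2.minAreaRect(Q[:,:2].astype(np.float32)))
E
```

```text
rear [ 0.51086392 -0.32502181  0.016     ] [ 0.5123694  -0.28933159  0.016     ] [ 0.51161666 -0.3071767   0.016     ] 0.03572195185546452
nose [ 0.45124134 -0.3128288   0.016     ] [ 0.4523279  -0.29609925  0.016     ] [ 0.45178462 -0.30446402  0.016     ] 0.016764790823811694
fin [[ 0.5007 -0.3138  0.04  ]
 [ 0.5014 -0.302   0.04  ]
 [ 0.4683 -0.3115  0.04  ]
 [ 0.469  -0.3003  0.04  ]] [ 0.4848777  -0.30689309  0.04      ]
[-0.05983204  0.00271268  0.        ] 177.40409035926336 centre [ 0.48170064 -0.30582036  0.016     ]
table 0.00098435851192763
308 [ 0.47850179 -0.30705678  0.05729834] 0.040916999312051394 ((0.4512358605861664, -0.30719348788261414), (0.09906616806983948, 0.012216296046972275), 0.36219924688339233)
```

```bash
python3 -m handwheel '[[0.3,-0.25,-5,-0.04,0],[0.3,-0.25,-10,-0.04,0],[0.3,-0.25,-15,-0.04,0],[0.3,-0.25,-17,-0.04,0],[0.3,-0.25,-19,-0.04,0],[0.3,-0.25,-20.1,-0.04,0],[0.3,-0.25,-20.1,-0.04,0],[0.3,-0.25,-20.1,-0.04,255],[0.3,-0.25,-20.1,-0.04,255],[0.3,-0.25,-20.1,-0.04,255],[0.3,-0.25,-20.1,-0.04,255],[0.3,-0.25,-20.1,-0.04,255]]' 30
python3 -m handwheel '[[0,0,0,0,255],[0,0,0,0,255],[0,0,0,0,255]]'
```

```text
t: 4.4
tool_pos: [0.4849, -0.3089, 0.0208]
tcp_rot: [0.017, 1.0, -0.0, 0.0]
contact_force: [-0.3, 0.8, 0.6]
gripper_width: 0.142
t: 4.7
tool_pos: [0.4851, -0.3091, 0.0209]
tcp_rot: [0.016, 1.0, -0.0, 0.0]
contact_force: [-0.0, 0.3, 6.1]
gripper_width: 0.13
```

```bash
python3 -m handwheel '[[0,0,5,0,255],[0,0,10,0,255],[0,0,15,0,255],[0,0,19,0,255],[13,43,19,0.24,255],[13,43,19,0.24,255],[13,43,19,0.24,255],[13,43,19,0.24,255],[13,43,19,0.24,255],[13,43,19,0.24,255],[13,43,19,0.24,255],[13,43,19,0.24,255]]'
python3 -m handwheel '[[1.8,5.5,0,0,255],[1.8,5.5,0,0,255],[1.8,5.5,0,0,255],[1.8,5.5,0,0,255]]'
python3 - <<'E'
from h import *
wgrab('w3')
E
```

```text
t: 5.9
tool_pos: [0.6003, 0.0762, 0.2097]
tcp_rot: [-0.103, 0.995, 0.0, -0.001]
contact_force: [-0.2, -0.9, -0.6]
gripper_width: 0.132
t: 6.3
tool_pos: [0.6177, 0.1283, 0.2096]
tcp_rot: [-0.103, 0.995, -0.0, -0.001]
contact_force: [-0.1, 0.2, -1.2]
gripper_width: 0.133
```

View pics/w3_raw.png

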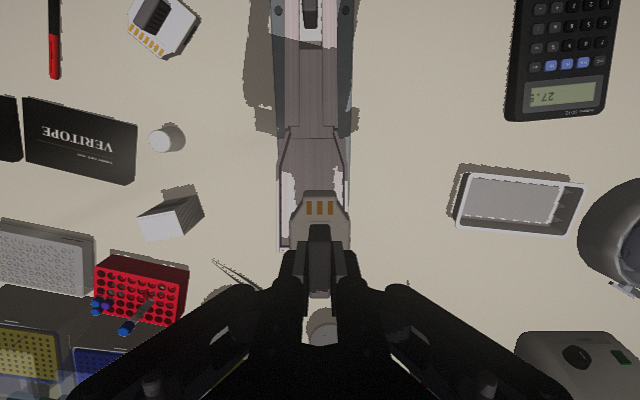

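```bash
python3 - <<'E'
from h import *
crop('w3',230,0,400,270,2.2,'pics/c4.png')
E
```

```text
(no output)
```

View pics/c4.png

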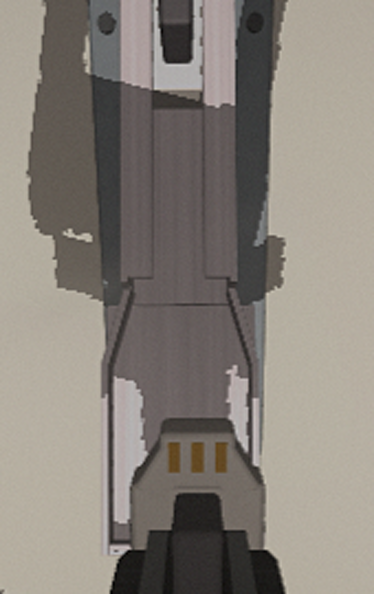

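```bash
python3 - <<'E'
from h import *
z=load('w3')
for n,c in [('seamL',(140,306)),('seamR',(222,306)),('seammid',(180.5,306)),('roofL',(130,270)),('roofR',(225,270)),('slotL',(148,220)),('slotR',(208,220)),('bayL',(116,390)),('bayR',(246,390)),('wallLtop',(107,400)),('roofedge',(135,276)),('corner',(107,551))]:
    u,v=230+c[0]/2.2,c[1]/2.2;p=pt(z,u,v);
    d=p-[.618,.122,.105];h=np.array([np.cos(.2094),np.sin(.2094),0]);l=np.array([-h[1],h[0],0])
    e=h*np.cos(.349)+np.array([0,0,np.sin(.349)]);nn=np.cross(e,l)
    print(n,p.round(4),'rail',(e@d).round(4),(l@d).round(4),(nn@d).round(4))
E
```

```text
seamL [0.5701 0.0931 0.0856] rail -0.0563 -0.0183 -0.0001
seamR [0.5628 0.1277 0.0854] rail -0.0563 0.017 -0.0004
seammid [0.5665 0.1101 0.0853] rail -0.0564 -0.0009 -0.0005
roofL [0.555  0.0881 0.1044] rail -0.0647 -0.0201 0.0229
roofR [0.5473 0.1246 0.1055] rail -0.0643 0.0172 0.0239
slotL [0.5353 0.0911 0.0977] rail -0.0846 -0.013 0.023
slotR [0.5304 0.1142 0.0985] rail -0.0843 0.0106 0.0237
bayL [0.6054 0.0902 0.0988] rail -0.02 -0.0285 0.0006
bayR [0.594  0.1447 0.0982] rail -0.0199 0.0272 0.0001
wallLtop [0.6064 0.0886 0.1136] rail -0.0143 -0.0303 0.0144
roofedge [0.5568 0.0904 0.1047] rail -0.0625 -0.0182 0.0224
corner [0.6622 0.1006 0.1345] rail 0.0465 -0.0301 0.0145
```

```bash
python3 -m handwheel '[[-0.25,-0.75,0,0,255],[-0.25,-0.75,-3,0,255],[-0.25,-0.75,-6,0,255],[-0.25,-0.75,-7,0,255],[-0.25,-0.75,-7.2,0,255],[-0.25,-0.75,-7.2,0,255]]' 20
python3 -m handwheel '[[0,0,-0.2,0,255],[0,0,-0.4,0,255],[0,0,-0.4,0,255]]'
```

```text
t: 6.95
tool_pos: [0.6166, 0.1208, 0.1389]
tcp_rot: [-0.103, 0.995, -0.0, 0.0]
contact_force: [0.1, -0.1, -0.2]
gripper_width: 0.131
t: 7.25
tool_pos: [0.6163, 0.1218, 0.1349]
tcp_rot: [-0.104, 0.995, -0.0, 0.001]
contact_force: [0.2, 0.8, -0.6]
gripper_width: 0.134
```

```bash
python3 -m handwheel '[[0,0,-0.2,0,255],[0,0,-0.2,0,255]]'
python3 -m handwheel '[[0,0,-0.2,0,255],[0,0,-0.3,0,255],[0,0,-0.3,0,255]]'
python3 - <<'E'
from h import *
wgrab('w4');crop('w4',230,80,410,330,2.3,'pics/c5.png')
E
```

```text
t: 7.45
tool_pos: [0.6164, 0.1218, 0.1336]
tcp_rot: [-0.104, 0.995, -0.0, 0.001]
contact_force: [-1.7, -0.2, 4.8]
gripper_width: 0.131
t: 7.75
tool_pos: [0.6164, 0.1217, 0.1332]
tcp_rot: [-0.104, 0.995, -0.0, 0.001]
contact_force: [-7.1, -0.6, 17.0]
gripper_width: 0.132
```

View pics/c5.png

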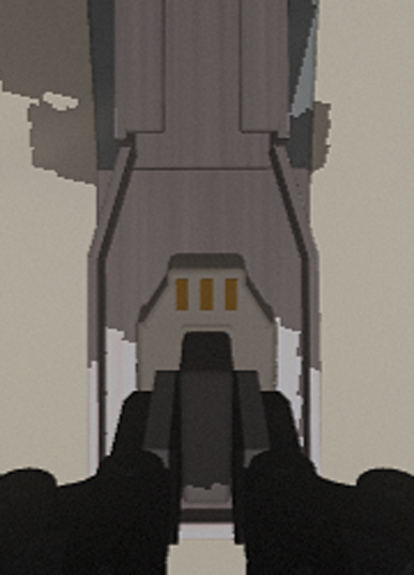

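```bash
python3 -m handwheel '[[0,0,0.4,0,255],[0,0,0.4,0,255],[0,0,0.4,0,0],[0,0,0.4,0,0],[0,0,0.4,0,0],[0,0,0.4,0,0],[0,0,0.4,0,0],[0,0,0.4,0,0],[0,0,0.4,0,0]]'
python3 - <<'E'
from h import *
wgrab('w5')
E
```

```text
t: 8.7
tool_pos: [0.6161, 0.1217, 0.1333]
tcp_rot: [-0.103, 0.995, -0.0, -0.0]
contact_force: [0.7, -0.4, 0.9]
gripper_width: 1.002
```

View pics/w5_raw.png

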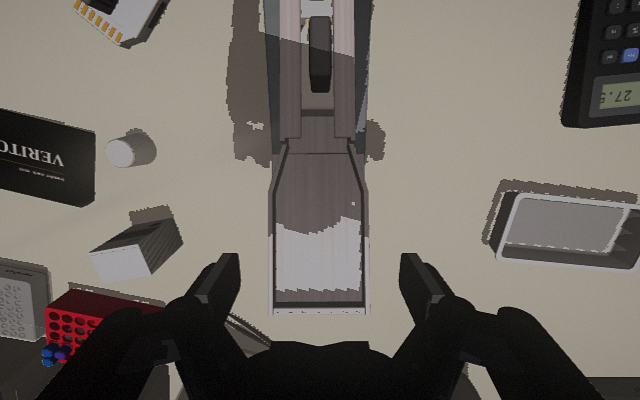

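The cartridge has slid into the guide: its fin is at about (319,60) in w5. I'll rise clear and verify where it came to rest.

```bash
python3 -m handwheel '[[0,0,5,0,0],[0,0,10,0,0],[0,0,15,0,0],[-3,0,18,0,0],[-5,0,18,0,0],[-5,0,18,0,0],[-5,0,18,0,0]]'
python3 - <<'E'
from h import *
wgrab('w6');crop('w6',220,0,420,200,3,'pics/c6.png');grab('top');grab('side');crop('side',260,100,370,220,5,'pics/s2.png')
E
```

```text
t: 9.45
tool_pos: [0.566, 0.1217, 0.3134]
tcp_rot: [-0.103, 0.995, -0.0, 0.0]
contact_force: [-0.0, -0.5, 0.6]
gripper_width: 1.0
```

View pics/c6.png

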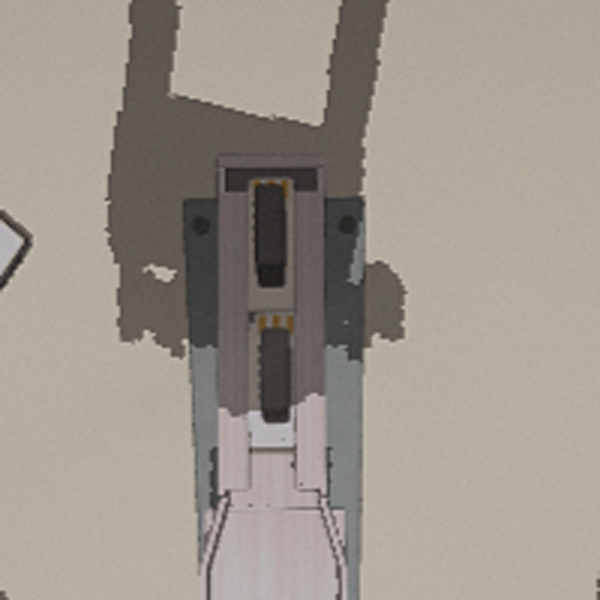

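View pics/s2.png

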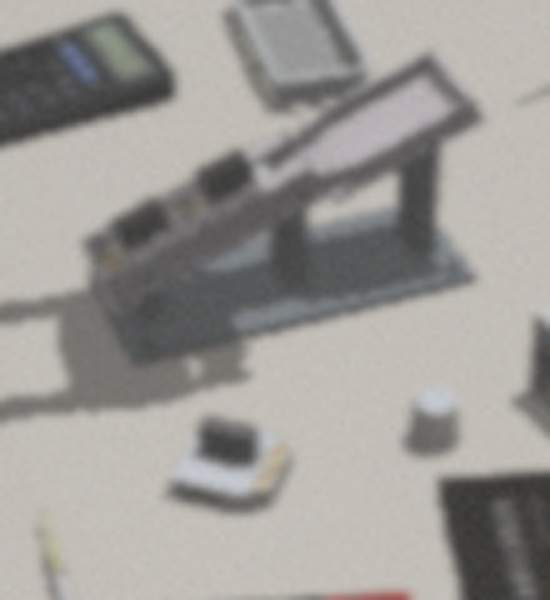

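```bash
python3 - <<'E'
from h import *
z=load('w6')
h=np.array([np.cos(.2094),np.sin(.2094),0]);l=np.array([-h[1],h[0],0]);e=h*np.cos(.349)+np.array([0,0,np.sin(.349)]);nn=np.cross(e,l)
for n,c in [('rear top mid',(272,444)),('fin back top',(277,415)),('fin mid top',(276,370)),('roof start',(235,487))]:
    p=pt(z,220+c[0]/3,c[1]/3);d=p-[.618,.122,.105];print(n,(e@d).round(4),(l@d).round(4),(nn@d).round(4))
print(manip.read_state()['contact_force'])
E
```

```text
rear top mid -0.0825 -0.001 0.0166
fin back top -0.0917 0.0015 0.0306
fin mid top -0.1076 0.0014 0.0404
roof start -0.0628 -0.0166 0.0228
[ 0.3689796  -1.13762907 -0.24121869]
```

```bash
python3 -c "
from station import ticket; print(ticket.close_job())"
```

```text
the job is handed in; nothing more can be done
None
```

The narrow cartridge is in the rail's guide, nose downhill against the loaded cartridge, and I handed the job in after about 10 s of the 42 s allowed. I gripped it by its fin, turned it to the rail's heading, lowered it into the bay and let go. It slid down on its own.

- **Position along the rail:** its rear edge measured about -82 mm from the bay point, against -85 mm expected. The roof's start read about 2 mm off in the same direction, so the real error is probably around 1 mm.
- **Sideways and height:** it sits within about 1.5 mm of the rail's centre line. The body top read 16.6 mm and the fin top 40.4 mm above the floor, against 16 and 40 mm.
- **Clearances:** the gripper was about 0.2 m above the rail and touching nothing when I handed in. The robot never went near the broad cartridge. I only looked at it in the final side picture and did not re-measure it.
- **Did not go as planned:** I tried pressing the cartridge's rear edge on the bay floor to tilt it in the grip. It did not tilt, and the force rose to 17–18 N, so I backed off about 1 mm less than intended and released it there.

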